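# Shut the sandwich press and slide its lid lock home

## Task

The sandwich press on the worktop has been left standing open; get it ready to be put away. Push its lid fully down, then slide the lock knob on its front ledge inwards, towards the lid's handle, as far as it goes, so that its hook lies over the catch and holds the lid shut. Let go of the press and leave the plates, mug, tins and shaker around it where they stand.

Things in the scene. Friction and masses are not known exactly. Their poses are not given: they have to be found in the camera images.
- sandwich_press: Base of the sandwich press (contact grill), 262 (x) x 290 mm (y), steel over black; does not shift when pushed. Origin: on the worktop under its middle; x points from its front (handle side) to the hinge at the back, y to the user's left, z up. Flat top 50 mm above the worktop; its front part, x = -135 to -85 mm, is an open ledge before the lid. All 'press frame' values below are in this frame.
- lid_hinge (a point): Middle of the lid's hinge line, which is parallel to the press's y: press frame x = +108, z = 60 mm. The lid, when shut, covers x = -85 to +101, y = -139 to +139 mm in the press frame and reaches up to z = 95 mm.
- press_lid (a joint): Angle of the lid in rad: 0 is fully shut (its stop), positive is open (front edge up), 1.2 at most. Starts between 0.25 and 0.5. The hinge is stiff: the lid stays where it is left and needs about 4 to 6 N downwards at the handle.
- lid_handle (a point): Middle of the top face of the lid's handle: a black grip bar 70 mm long along the press's y, 26 mm deep, 20 mm thick, on two necks before the middle of the lid's front. It turns with the lid. Lid shut: press frame x = -126, y = 0, z = 94 mm, that is 234 mm in front of the hinge line and 34 mm above it.
- press_lock (a joint): Travel of the lid lock in m: 0 is unlocked, at the outer end of its track; 0.045 is locked, at the inner end stop by the handle (the knob moves along the press's -y, to the user's right). Starts between 0 and 0.012. It resists with about 2.5 N and stays where it is left. If it is slid in while the lid is up, the catch lands on the hook and the lid cannot shut: slide it back out then.
- lock_knob (a point): Middle of the top of the lock's knob, a black upright block 18 (x) x 20 mm (y) on the left part of the ledge; top 82 mm above the worktop. Below 56 mm it widens to a flat slide, 26 mm along y. Press frame x = -119 mm; y = +123 mm unlocked, +78 mm locked (the handle ends at y = +35 mm). A steel hook plate, 67 to 72 mm above the worktop, reaches from it back to x = -87 mm.
- lid_catch (a point): Middle of the catch, a steel lip at the foot of the lid's front edge, 32 mm along y, 6 mm thick; lid shut: press frame x = -91, y = 76, z = 61 mm. Locked, the hook overlies it with 3 mm to spare; the hook's sloped nose draws the lid down if it stands up to about 3 mm higher.
- fish_tin: Low oblong fish tin, 63 x 105 x 25 mm, left of the press; to be left alone. Origin: centre of its underside.
- salt_shaker: Salt shaker, 44 mm across, 90 mm high, close to the right of the press; to be left alone. Origin: centre of its underside.
- food_tin: Round tin, 76 mm across, 58 mm high, right of the press, behind the shaker; to be left alone. Origin: centre of its underside.
- plate_stack: Stack of white plates, 172 mm across, 53 mm high, further right; to be left alone. Origin: centre of its underside.
- mug: Cream mug, 84 mm across, 106 mm high, at the front left corner of the worktop; to be left alone. Origin: centre of its underside.

How it is judged:
By the outcome, as a careful person would: the job done as asked, in the order asked, and still so for the second after the job is handed in, with the robot touching nothing.
It also fails if it takes over 38 s, if anything falls off the work surface, if the arm or the gripper's body presses on something with over 40 N, if the wrist force passes 120 N, or if a joint passes its speed limit or range.

## Robot

A 7-joint arm with a two-finger parallel gripper is mounted at the origin on a cart in front of the work surface, level with it; the furniture and walls round the work are solid. World frame = base frame: x ahead of the robot, y to its left, z up, the work surface at z = 0. Lengths are in m, angles in rad, forces in N, time in s.
With the tool pointing down it reaches from about 0.4 to 0.85 m from the base axis. Payload 4.5 kg.
Tool frame: the origin (TCP) lies at the very end of the fingers, on their centre line; the grasp point (between the pads) lies 19 mm behind it (r.grip_depth is the z of the grasp point in the tool frame, in m); z points along the fingers, y is the line along which they close (so a half turn about z gives the same grasp; the last joint's range is limited). The gripper opens to 88 mm and grips with 3 to 60 N. Pads are 18 mm wide; open, the fingers measure 123 mm over their backs; the gripper's body (75 mm by 187 mm) begins 45 mm behind the grasp point.
Start: joints at [-1.137, 0.689, -0.195, 1.565, 0.157, 0.902, -0.215], TCP at [0.243, 0.576, 0.239] pointing down, gripper open.
Joint ranges: [-3.01, 3.01], [-0.46, 2.08], [-1.47, 1.51], [0.13, 2.56], [-1, 4.14], [0.04, 2.09], [-2.66, 2.66]. Speed limits (rad/s): [2.57, 2.57, 3.14, 3.14, 3.14, 3.14, 3.14].

## Interface

Orientations are given as a unit quaternion [x, y, z, w].
In Python, from plant import r, imaging, readout, finish_job gives the robot as it stands (r), with the cameras (imaging), the readings (readout) and the job as plain functions.
- The arm moves only by the tool run_rows, called after ">>>" in YAML: its name, and indented under it one key for each argument. Schema: {"type":"object","properties":{"increments":{"type":"array","items":{"type":"array","items":{"type":"array","items":{"type":"number"},"minItems":7,"maxItems":7},"minItems":1,"maxItems":10},"minItems":1,"maxItems":1},"force":{"type":"number"},"only":{"type":"string"},"quiet":{"type":"boolean"},"lines":{"type":"string"}},"required":["increments"],"additionalProperties":false}. increments is a list that holds a single list of rows (three levels of brackets), with 1 to 10 rows, each of 7 numbers: the opening from 0.0 (shut) to 1.0 (fully open), then dx, dy, dz in shares of 500 mm (1.0 is 500 mm), then a rotation vector rx, ry, rz in parts of the range, where 1.0 means 2 pi rad; each row is the pose to reach, as a shift and turn from the pose commanded when the call began, along the tool's axes at that moment; what a row does not reach only later rows make up. A row lasts 1/10 s, in which the tool goes at most 0.05 m and 0.15 rad, less where a joint would pass 70% of its speed; a pose out of reach is approached as far as the arm can. The fingers move at their own pace and stop on an object; force is the grip in N (left out, the last holds). Time passes only in rows, so rows that do not move let the fingers close. The tool returns the time, the measured TCP pose, the force, the opening and the grip force at its end. only (a regular expression) keeps the lines of the reply that match it, lines (a string "A,B") keeps lines A to B, and quiet returns only ok. No shift or turn number may pass 1 either way. Input that does not fit is refused with a message, and nothing moves.
- readout.get_state(): the state, without advancing time (a new reading comes with each control period).
- imaging.snapshot(name): name is "scene" or "top" or "wrist"; returns the picture (384x512x3 uint8, red, green, blue); there is no depth.
- imaging.camera_params(name): a dict with "fx", "fy", "cx", "cy" (pixels), "rvec" (rotation vector, rad) and "tvec" (3), from world to camera coordinates, as OpenCV has them. Camera axes: x right, y down, z forward; pixel columns grow to the right and rows downward; lengths in m; the calibration is good to about 2 mm. A picture is of the moment at which its call begins: read the wrist's pose just before it. camera_params takes no time and is no camera call; for the wrist camera it gives the pose at the moment of the call.
- finish_job(): hands the job in; it is judged then, once.
The state is a dict: "clock": time; "q": joint angles; "qd": joint speeds; "joint_torque": joint torques, N m; "tool_pos": TCP position; "eef_rot": TCP orientation; "contact_force": force on the tool from outside, world axes, zero at the start; "moment": the same for the moment, N m; "opening": opening from 0.0 (shut) to 1.0 (fully open); "finger_force": force on a finger pad.
Only numpy, scipy, OpenCV 4.12 (cv2) and the standard library are available. Lean on these libraries where they do the work, as an engineer would, in place of code of your own. Each camera call takes 0.05 s, during which the arm holds its last target. There are 200 camera calls.

## Working session

There is one attempt and no reset: what is moved stays moved. The work goes in short steps, Python scripts to look and compute and a tool call to move; the robot and the scene stay as the last step left them, time stands still between calls to the robot, and variables do not carry over. Pictures are saved under pics/ and viewed, at most 10 in all, crops included, and the job is handed in when it is done.

```bash
mkdir -p pics; ls
```

Run:
```python
from plant import r, imaging, readout, finish_job
import cv2
for n in ("scene","top"):
    im=imaging.snapshot(n); cv2.imwrite(f"pics/{n}0.png",cv2.cvtColor(im,cv2.COLOR_RGB2BGR))
    print(n,imaging.camera_params(n))
s=readout.get_state(); print(s['clock'],s['tool_pos'],s['eef_rot'],s['opening'])
```

```text
pics
plant.py
scene {'fx': 451.09391458879713, 'fy': 451.09391458879713, 'cx': 259.90497056557103, 'cy': 189.15810004628082, 'rvec': array([ 1.98681941, -0.73328495,  0.46118971]), 'tvec': array([-0.43159912,  0.21294383,  1.37119764])}
top {'fx': 405.7910072245803, 'fy': 405.7910072245803, 'cx': 252.24673389743677, 'cy': 189.33021374359933, 'rvec': array([ 1.57903365, -2.38861092,  0.51498032]), 'tvec': array([0.16128503, 0.48930542, 1.47207979])}
0.1 [0.2431047  0.57519271 0.23799856] [ 1.98511406e-01  9.80098244e-01 -8.03731271e-04 -9.29673689e-05] 0.9997804488109207
```

View pics/scene0.png

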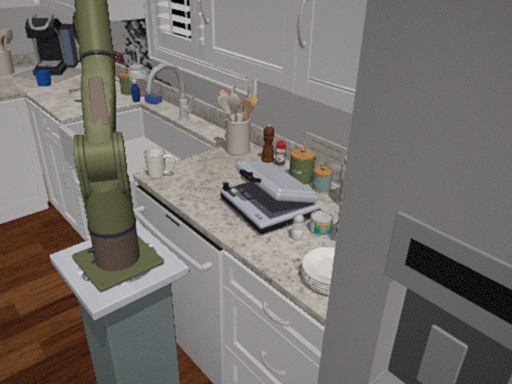

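View pics/top0.png

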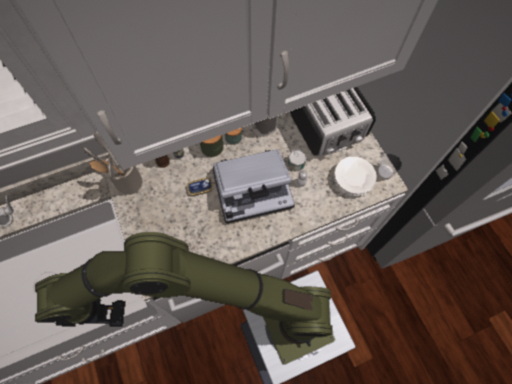

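The scene view shows the press open near (268,195), with the shaker at (298,228). In the top view the press is near (255,188), with the handle at about (262,193) and the knob at about (228,208). I'll enlarge both.

Run:
```python
import cv2,numpy as np
a=cv2.imread("pics/top0.png")[135:235,180:320]; b=cv2.imread("pics/scene0.png")[150:240,210:335]
f=lambda i,s:cv2.resize(i,None,fx=s,fy=s,interpolation=cv2.INTER_CUBIC)
cv2.imwrite("pics/top1.png",f(a,5.7)); cv2.imwrite("pics/scene1.png",f(b,6))
```

```text
(no output)
```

View pics/top1.png

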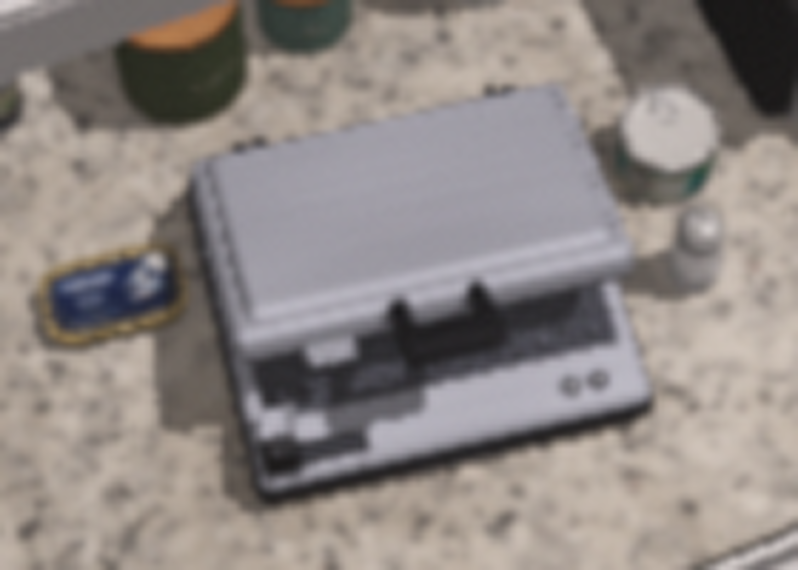

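View pics/scene1.png

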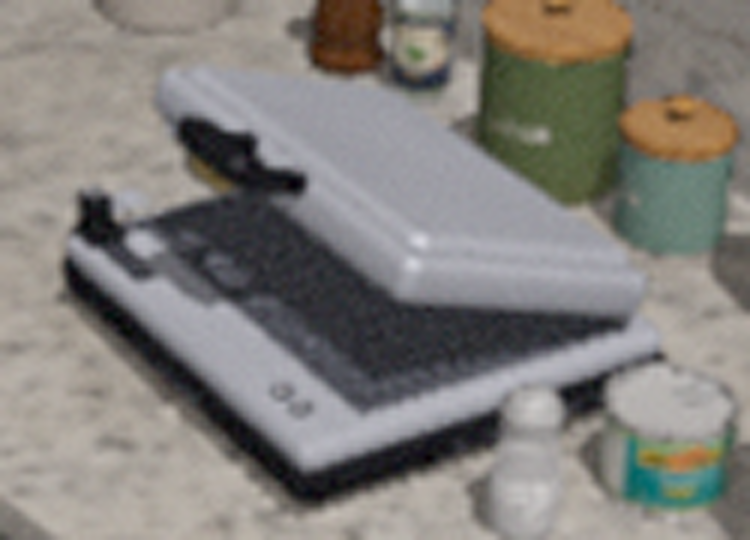

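Top crop: steel front corners at about (262,478) and (646,393), knob top about (278,450), handle bar middle about (457,335). Scene crop: front-left corner (68,255), front-right (305,470), back-right (660,352), handle about (243,160), knob top about (97,197). Next I'll turn these into positions.

Create h.py:
```python
import numpy as np,cv2
from scipy.spatial.transform import Rotation as R
from plant import r, imaging, readout, finish_job
def cam(n):
    c=imaging.camera_params(n); K=np.array([[c['fx'],0,c['cx']],[0,c['fy'],c['cy']],[0,0,1]])
    return K,np.asarray(c['rvec']),np.asarray(c['tvec'])
def ray(c,p):
    K,rv,t=c; M=R.from_rotvec(rv).as_matrix(); d=M.T@np.linalg.inv(K)@[p[0],p[1],1]; return -M.T@t,d/np.linalg.norm(d)
def plane(c,p,z):
    o,d=ray(c,p); return o+d*(z-o[2])/d[2]
def tri(c1,p1,c2,p2):
    o1,d1=ray(c1,p1);o2,d2=ray(c2,p2)
    s=np.linalg.lstsq(np.c_[d1,-d2],o2-o1,rcond=None)[0]; a,b=o1+s[0]*d1,o2+s[1]*d2
    return (a+b)/2,np.linalg.norm(a-b)
def proj(c,P): return cv2.projectPoints(np.atleast_2d(P).astype(float),c[1],c[2],c[0],None)[0][:,0]
```

Run:
```python
from h import *
np.set_printoptions(precision=4,suppress=True)
T=lambda u,v:((u+.5)/5.7-.5+180,(v+.5)/5.7-.5+135)
S=lambda u,v:((u+.5)/6-.5+210,(v+.5)/6-.5+150)
ct,cs=cam("top"),cam("scene")
pts={'FL':(plane(ct,T(262,478),.05),plane(cs,S(68,252),.05)),'FR':(plane(ct,T(646,393),.05),plane(cs,S(305,470),.05)),'BR':(plane(cs,S(660,352),.05),)}
for k,v in pts.items(): print(k,*v)
fl=np.mean(pts['FL'],0);fr=np.mean(pts['FR'],0)
d=(fl-fr)[:2];print('len',np.linalg.norm(d)); y=d/np.linalg.norm(d); x=np.array([y[1],-y[0]])
yaw=np.arctan2(x[1],x[0]); o=(fl+fr)[:2]/2+.131*x
print('origin',o,'yaw',yaw)
w=lambda p:np.r_[o+x*p[0]+y*p[1],p[2]]
print('BR pred',w((.131,-.145,.05)))
for n,a,b in(('handle',T(457,333),S(243,158)),('knob',T(278,450),S(97,197))):
    P,e=tri(ct,a,cs,b); q=P[:2]-o; print(n,P,e,'press',q@x,q@y)
print('knob at z82 top/scene',[((lambda q:(q@x,q@y))(plane(c,p,.082)[:2]-o)) for c,p in((ct,T(278,450)),(cs,S(97,197)))])
# overlay
for n,c,f,s,off in(('top',ct,'pics/top1.png',5.7,(180,135)),('scene',cs,'pics/scene1.png',6,(210,150))):
    im=cv2.imread(f)
    for p in[(-.131,.145,.05),(-.131,-.145,.05),(.131,-.145,.05),(.131,.145,.05),(-.119,.123,.082),(-.119,.078,.082)]:
        u=(proj(c,w(p))[0]-off+.5)*s; cv2.circle(im,tuple(int(i) for i in u),5,(0,0,255),2)
    for a in(.25,.35,.45):
        u=(proj(c,w((.108-.234*np.cos(a)-.034*np.sin(a),0,.06+.234*np.sin(a)+.034*np.cos(a))))[0]-off+.5)*s; cv2.circle(im,tuple(int(i) for i in u),4,(0,255,0),2)
    cv2.imwrite(f"pics/{n}2.png",im)
a=cv2.imread('pics/top2.png');b=cv2.imread('pics/scene2.png')
cv2.imwrite('pics/both.png',np.hstack([a[:,150:670][:500],b[:500,:520]])[:, :]) 
i=cv2.imread('pics/both.png');cv2.imwrite('pics/both.png',cv2.resize(i,None,fx=.76,fy=.76,interpolation=cv2.INTER_AREA))
```

```text
FL [0.4623 0.0919 0.05  ] [0.4406 0.0645 0.05  ]
FR [ 0.4161 -0.1776  0.05  ] [ 0.3974 -0.2025  0.05  ]
BR [ 0.6358 -0.2421  0.05  ]
len 0.27190307536100133
origin [ 0.5583 -0.0775] yaw -0.16517704803928349
BR pred [ 0.6637 -0.242   0.05  ]
handle [ 0.472  -0.0565  0.1524] 0.006347413842803064 press -0.0886195607421225 0.0065002615545668545
knob [0.47   0.0756 0.0726] 0.0029476928808225677 press -0.11225094502290069 0.13650686587981087
knob at z82 top/scene [(np.float64(-0.11740595634771911), np.float64(0.13717228352377023)), (np.float64(-0.11850386226589575), np.float64(0.12171038794017167))]
```

View pics/both.png

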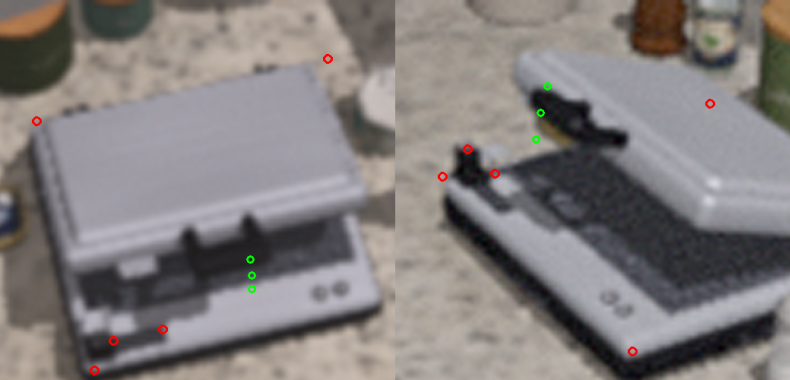

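Run:
```python
from h import *
np.set_printoptions(precision=4,suppress=True)
T=lambda u,v:((u+.5)/5.7-.5+180,(v+.5)/5.7-.5+135)
S=lambda u,v:((u+.5)/6-.5+210,(v+.5)/6-.5+150)
ct,cs=cam("top"),cam("scene")
for n,a,b in(('FL',(262,478),(68,252)),('FR',(646,393),(305,470)),('FLbot',(268,500),(70,288)),('FRbot',(650,412),(310,502)),('dials',(585,381),(292,400)),('tin top c',(668,130),(668,393)),('shaker top',(700,220),(533,400))):
    print(n,*tri(ct,T(*a),cs,S(*b)))
print(proj(ct,readout.get_state()['tool_pos']),proj(cs,readout.get_state()['tool_pos']))
```

```text
FL [0.4655 0.092  0.0307] 0.007946183268714872
FR [ 0.42   -0.1813  0.0305] 0.005422648022990962
FLbot [0.4614 0.0906 0.0051] 0.0008276005048127389
FRbot [ 0.4163 -0.1849  0.0106] 0.0027851751570600078
dials [ 0.4414 -0.1427  0.0469] 0.0013353026136135933
tin top c [ 0.5967 -0.2809  0.0563] 0.0027201207419575257
shaker top [ 0.5099 -0.2615  0.0788] 0.002117088198758494
[[102.4271 316.4154]] [[100.9147 115.2609]]
```

The rows are not in the units I measure in: shifts go in shares of 500 mm and turns go in shares of 2 pi rad. I convert before sending: -0.35 m / 0.5 = -0.7, -0.05 m / 0.5 = -0.1, -0.236 rad / 6.2832 = -0.0376.

>>> run_rows:
  increments:
    - [[0,-0.1,-0.11,-0.04,0,0,0],[0,-0.18,-0.2,-0.04,0,0,-0.0159],[0,-0.25,-0.28,-0.04,0,0,-0.0318],[0,-0.32,-0.36,-0.04,0,0,-0.0376],[0,-0.38,-0.43,-0.04,0,0,-0.0376],[0,-0.44,-0.5,-0.04,0,0,-0.0376],[0,-0.5,-0.57,-0.04,0,0,-0.0376],[0,-0.56,-0.64,-0.04,0,0,-0.0376],[0,-0.62,-0.7,-0.04,0,0,-0.0376],[0,-0.62,-0.7,-0.04,0,0,-0.0376]]

```text
clock: 1.1
tool_pos: [0.3931, 0.1274, 0.2584]
eef_rot: [0.085, 0.996, -0.002, -0.0]
contact_force: [0.3, 0.8, 0.6]
opening: 0.115
finger_force: 0.0
```

To row units: -0.12 m / 0.5 = -0.24, -0.08 m / 0.5 = -0.16.

>>> run_rows:
  increments:
    - [[0,-0.04,-0.08,0,0,0,0],[0,-0.08,-0.16,-0.04,0,0,0],[0,-0.11,-0.24,-0.06,0,0,0],[0,-0.11,-0.24,-0.06,0,0,0],[0,-0.11,-0.24,-0.06,0,0,0]]

```text
clock: 1.6
tool_pos: [0.4272, 0.0044, 0.2886]
eef_rot: [0.083, 0.997, 0.0, -0.0]
contact_force: [0.5, 0.6, -0.5]
opening: 0.006
finger_force: 0.0
```

Run:
```python
from h import *
import pickle
c=cam("wrist"); im=imaging.snapshot("wrist"); im2=imaging.snapshot("top"); pickle.dump(c,open('w1.pkl','wb'))
cv2.imwrite("pics/w1.png",cv2.cvtColor(im,cv2.COLOR_RGB2BGR)); cv2.imwrite("pics/t1.png",cv2.cvtColor(im2,cv2.COLOR_RGB2BGR))
print(c[1],c[2],c[0]); print(readout.get_state()['tool_pos'])
```

```text
[-2.23122598 -1.88707959 -0.25899802] [-0.07363808 -0.4550883   0.32416905] [[283.95053929   0.         251.05384169]
 [  0.         283.95053929 188.86531226]
 [  0.           0.           1.        ]]
[0.42680033 0.00646645 0.28841235]
```

View pics/w1.png

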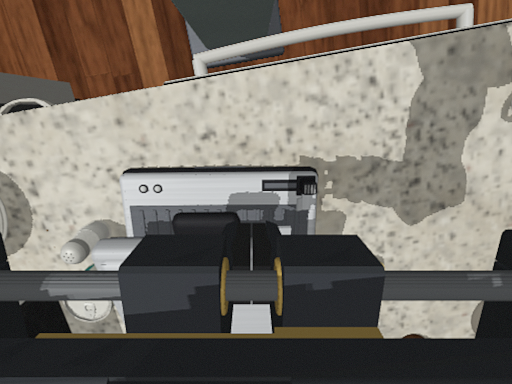

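Wrist view: the press front edge runs (124,172)–(317,170). The knob top is at about (313,184), the knobs dial pair around (150,188). The handle bar spans u 174–240, v 212–233, with its middle at (207,221).

Run:
```python
from h import *
import pickle
np.set_printoptions(precision=4,suppress=True)
c=pickle.load(open('w1.pkl','rb'));ct=cam('top'); cs=cam('scene')
print('cam',ray(c,(0,0))[0])
o=np.array([.570,-.067]);yaw=-.165;x=np.array([np.cos(yaw),np.sin(yaw)]);y=np.array([-x[1],x[0]])
P=lambda p:np.round([(p[:2]-o)@x,(p[:2]-o)@y,p[2]],4)
T=lambda u,v:((u+.5)/5.7-.5+180,(v+.5)/5.7-.5+135)
S=lambda u,v:((u+.5)/6-.5+210,(v+.5)/6-.5+150)
for n,p,z in(('FL',(318,172),.05),('FR',(123,174),.05),('knob',(313,184),.082),('dials',(150,188),.05),('track end',(263,185),.055)): q=plane(c,p,z);print(n,q,P(q))
for n,p,t,s in (('handle',(207,221),(457,333),(243,158)),('knob',(313,184),(278,450),(97,197))):
  for cc,pp in((ct,T(*t)),(cs,S(*s))):
    q,e=tri(c,p,cc,pp);print(n,P(q),e)
for a in(.25,.3,.35,.4,.45):
    z=.06+.234*np.sin(a)+.034*np.cos(a); xx=.108-.234*np.cos(a)-.034*np.sin(a)
    print(a,xx,P(plane(c,(207,221),z)))
```

```text
cam [0.3583 0.0143 0.4348]
FL [0.4559 0.0919 0.05  ] [-0.1386  0.138   0.05  ]
FR [ 0.4138 -0.175   0.05  ] [-0.1363 -0.1322  0.05  ]
knob [0.4624 0.0775 0.082 ] [-0.1299  0.1249  0.082 ]
dials [ 0.4396 -0.1434  0.05  ] [-0.1161 -0.0968  0.05  ]
track end [0.4603 0.014  0.055 ] [-0.1215  0.0618  0.055 ]
handle [-0.1003 -0.0048  0.1418] 0.006135298711783355
handle [-0.1006 -0.0041  0.1508] 0.01243190977419472
knob [-0.1298  0.1246  0.0858] 0.0023203801851651687
knob [-0.1238  0.1258  0.0723] 0.007371488203996826
0.25 -0.12713724129494466 [-0.1071 -0.002   0.1508]
0.3 -0.12559642548187736 [-0.1115 -0.0001  0.1616]
0.35 -0.12347174025977203 [-0.1157  0.0016  0.1722]
0.4 -0.12076849623516923 [-0.1199  0.0033  0.1824]
0.45 -0.11749345011030825 [-0.1239  0.005   0.1924]
```

To row units: 0.1 m / 0.5 = 0.2, -0.088 m / 0.5 = -0.176.

>>> run_rows:
  increments:
    - [[0,-0.08,-0.04,0,0,0,0],[0,-0.176,-0.09,0.04,0,0,0],[0,-0.176,-0.09,0.12,0,0,0],[0,-0.176,-0.09,0.18,0,0,0],[0,-0.176,-0.09,0.2,0,0,0],[0,-0.176,-0.09,0.2,0,0,0]]
  force: 10

```text
clock: 2.3
tool_pos: [0.5057, -0.0516, 0.1876]
eef_rot: [0.08, 0.997, 0.0, -0.002]
contact_force: [0.3, -0.1, -0.1]
opening: 0.004
finger_force: 0.0
```

>>> run_rows:
  increments:
    - [[0,0,0,0.02,0,0,0],[0,0,0,0.04,0,0,0],[0,0,0,0.06,0,0,0],[0,0,0,0.08,0,0,0],[0,0,0,0.1,0,0,0]]

```text
clock: 2.8
tool_pos: [0.5037, -0.0532, 0.1383]
eef_rot: [0.082, 0.997, -0.0, -0.003]
contact_force: [-6.9, 1.4, 9.3]
opening: 0.006
finger_force: 4.6
```

To row units: 0.04 m / 0.5 = 0.08, 0.036 m / 0.5 = 0.072.

>>> run_rows:
  increments:
    - [[0,0,0,0.02,0,0,0],[0,0,0,0.04,0,0,0],[0,0,0,0.06,0,0,0],[0,0,0,0.072,0,0,0],[0,0,0,0.08,0,0,0],[0,0,0,0.08,0,0,0]]

```text
clock: 3.4
tool_pos: [0.5057, -0.0534, 0.098]
eef_rot: [0.082, 0.997, -0.0, -0.001]
contact_force: [0.5, 0.1, -0.0]
opening: 0.008
finger_force: 0.0
```

>>> run_rows:
  increments:
    - [[0,0,0,0.006,0,0,0],[0,0,0,0.01,0,0,0],[0,0,0,0.01,0,0,0]]

```text
clock: 3.7
tool_pos: [0.5064, -0.0534, 0.0953]
eef_rot: [0.082, 0.997, -0.0, 0.0]
contact_force: [-6.2, 0.9, 20.2]
opening: 0.005
finger_force: 10.0
```

To row units: 0.175 m / 0.5 = 0.35, 0.061 m / 0.5 = 0.122.

>>> run_rows:
  increments:
    - [[0,0,0,-0.06,0,0,0],[0,0.04,0.06,-0.14,0,0,0],[0,0.122,0.14,-0.2,0,0,0],[0,0.122,0.22,-0.26,0,0,0],[0,0.122,0.29,-0.28,0,0,0],[0,0.122,0.35,-0.28,0,0,0],[0,0.122,0.35,-0.28,0,0,0],[0,0.122,0.35,-0.28,0,0,0]]

```text
clock: 4.5
tool_pos: [0.4753, 0.1294, 0.2336]
eef_rot: [0.081, 0.997, -0.0, 0.0]
contact_force: [-0.5, -1.1, -0.1]
opening: 0.007
finger_force: 0.0
```

Run:
```python
from h import *
import pickle
c=cam("wrist"); im=imaging.snapshot("wrist"); pickle.dump(c,open('w2.pkl','wb')); im=cv2.cvtColor(im,cv2.COLOR_RGB2BGR)
cv2.imwrite("pics/w2.png",im); s=readout.get_state();print(s['tool_pos'],s['contact_force'])
```

```text
[0.47506472 0.12807876 0.23335977] [-0.14115236  0.28695513  0.18131046]
```

View pics/w2.png

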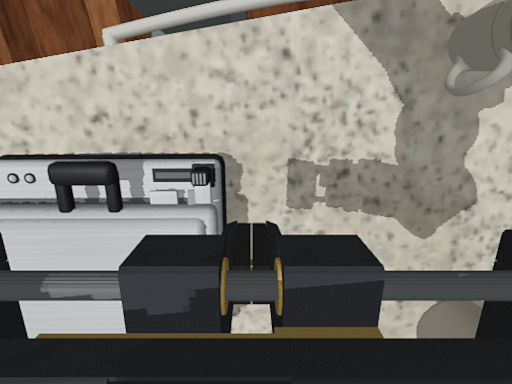

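Lid shut. The handle bar spans u 50–117, v 163–185 (middle (84,173)). The knob is at u 192–215, v 164–187, with its top centre about (204,177).

Run:
```python
from h import *
import pickle
np.set_printoptions(precision=4,suppress=True)
c=pickle.load(open('w2.pkl','rb')); s=readout.get_state(); t=np.array(s['tool_pos']); M=R.from_quat(s['eef_rot']).as_matrix()
h=plane(c,(84,173),.094);k=plane(c,(204,177),.082)
h2=plane(pickle.load(open('w1.pkl','rb')),(313,184),.082)
hh=[plane(c,p,.094) for p in((50,173),(117,173))]
print('handle',h,np.linalg.norm(hh[0]-hh[1]),'knob',k,h2)
for n,p in(('handle',h),('knob',k)): print(n,'in tool axes',M.T@(p-t))
```

```text
handle [ 0.4408 -0.0408  0.094 ] 0.06894786080048274 knob [0.4674 0.0777 0.082 ] [0.4624 0.0775 0.082 ]
handle in tool axes [ 0.0061 -0.1721  0.1396]
knob in tool axes [-0.0007 -0.0508  0.1514]
```

To row units: 0.167 m / 0.5 = 0.334, 0.15 m / 0.5 = 0.3.

>>> run_rows:
  increments:
    - [[0,0,0,0.08,0,0,0],[0,0,0,0.16,0,0,0],[0,0,0,0.24,0,0,0],[0,0,0,0.3,0,0,0],[0,0,0,0.334,0,0,0],[0,0,0,0.334,0,0,0],[0,0,0,0.334,0,0,0]]

```text
clock: 5.25
tool_pos: [0.4752, 0.1278, 0.0668]
eef_rot: [0.083, 0.997, -0.0, -0.0]
contact_force: [-0.4, 0.1, -0.3]
opening: 0.007
finger_force: 0.0
```

>>> run_rows:
  increments:
    - [[0,0,-0.02,0,0,0,0],[0,0,-0.04,0,0,0,0],[0,0,-0.06,0,0,0,0],[0,0,-0.08,0,0,0,0],[0,0,-0.09,0,0,0,0],[0,0,-0.09,0,0,0,0]]

```text
clock: 5.85
tool_pos: [0.4678, 0.0837, 0.0669]
eef_rot: [0.082, 0.997, -0.0, 0.0]
contact_force: [-0.3, 0.8, 0.1]
opening: 0.007
finger_force: 0.0
```

To row units: -0.014 m / 0.5 = -0.028, -0.01 m / 0.5 = -0.02.

>>> run_rows:
  increments:
    - [[0,0,-0.01,0,0,0,0],[0,0,-0.02,0,0,0,0],[0,0,-0.028,0,0,0,0]]

```text
clock: 6.15
tool_pos: [0.4657, 0.0711, 0.0668]
eef_rot: [0.081, 0.997, 0.0, 0.0]
contact_force: [-0.1, 2.0, 2.2]
opening: 0.005
finger_force: 1.4
```

>>> run_rows:
  increments:
    - [[0,0,-0.006,0,0,0,0],[0,0,-0.012,0,0,0,0],[0,0,-0.016,0,0,0,0]]

```text
clock: 6.45
tool_pos: [0.4644, 0.0629, 0.0667]
eef_rot: [0.082, 0.997, 0.0, 0.0]
contact_force: [1.6, 2.3, 1.6]
opening: 0.004
finger_force: 1.4
```

To row units: -0.006 m / 0.5 = -0.012, -0.004 m / 0.5 = -0.008.

>>> run_rows:
  increments:
    - [[0,0,-0.004,0,0,0,0],[0,0,-0.008,0,0,0,0],[0,0,-0.012,0,0,0,0]]

```text
clock: 6.75
tool_pos: [0.4634, 0.0571, 0.0667]
eef_rot: [0.082, 0.997, 0.0, 0.0]
contact_force: [1.1, 3.9, 2.3]
opening: 0.007
finger_force: 1.4
```

>>> run_rows:
  increments:
    - [[0,0,-0.004,0,0,0,0],[0,0,-0.006,0,0,0,0],[0,0,-0.006,0,0,0,0]]

```text
clock: 7.05
tool_pos: [0.463, 0.0548, 0.0667]
eef_rot: [0.082, 0.997, 0.001, 0.0]
contact_force: [1.9, 4.2, 1.9]
opening: 0.002
finger_force: 2.2
```

To row units: -0.004 m / 0.5 = -0.008, -0.003 m / 0.5 = -0.006.

>>> run_rows:
  increments:
    - [[0,0,-0.004,0,0,0,0],[0,0,-0.006,0,0,0,0],[0,0,-0.008,0,0,0,0]]

```text
clock: 7.35
tool_pos: [0.4631, 0.0544, 0.0669]
eef_rot: [0.08, 0.997, 0.003, 0.001]
contact_force: [0.8, 12.3, 3.2]
opening: 0.006
finger_force: 6.5
```

>>> run_rows:
  increments:
    - [[0,0,-0.002,0,0,0,0],[0,0,-0.004,0,0,0,0],[0,0,-0.006,0,0,0,0]]

```text
clock: 7.65
tool_pos: [0.4631, 0.0542, 0.067]
eef_rot: [0.078, 0.997, 0.005, 0.002]
contact_force: [-0.9, 18.1, 3.3]
opening: 0.004
finger_force: 9.1
```

It has hit the end stop. I'll back off, rise and check.

To row units: -0.167 m / 0.5 = -0.334, -0.15 m / 0.5 = -0.3.

>>> run_rows:
  increments:
    - [[0,0,0.03,0,0,0,0],[0,0,0.08,0,0,0,0],[0,0,0.12,-0.04,0,0,0],[0,0,0.16,-0.12,0,0,0],[0,0,0.16,-0.22,0,0,0],[0,0,0.16,-0.3,0,0,0],[0,0,0.16,-0.334,0,0,0],[0,0,0.16,-0.334,0,0,0]]

```text
clock: 8.45
tool_pos: [0.4751, 0.1251, 0.2355]
eef_rot: [0.083, 0.997, -0.0, 0.001]
contact_force: [0.5, 0.2, -0.7]
opening: 0.003
finger_force: 0.0
```

Run:
```python
from h import *
c=cam("wrist"); im=cv2.cvtColor(imaging.snapshot("wrist"),cv2.COLOR_RGB2BGR)
s=cv2.cvtColor(imaging.snapshot("scene"),cv2.COLOR_RGB2BGR)[150:240,210:335]
a=cv2.resize(im[140:240,0:240],None,fx=3.2,fy=3.2,interpolation=2); b=cv2.resize(s,(400,288),interpolation=2)
o=np.zeros((600,768,3),np.uint8);o[:320]=a[:320,:768];o[320:600,:400]=b[:280];cv2.imwrite("pics/w3.png",o)
import pickle;pickle.dump(c,open('w3.pkl','wb'));print(readout.get_state()['contact_force'])
```

```text
[ 0.38155684 -0.05815898 -0.15704716]
```

View pics/w3.png

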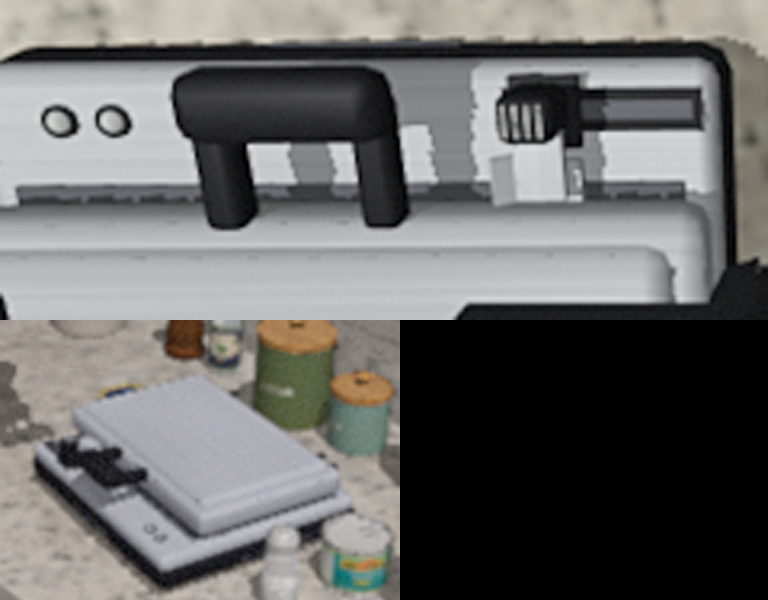

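The knob (crop (530,108)) is about 78 mm from the handle's middle (284,103). The hook lies over the catch, the lid is flat and the robot is clear.

```bash
python3 -c "
from plant import r, imaging, readout, finish_job
print(finish_job())"
```

```text
the job is handed in; nothing more can be done
None
```

The press lid is fully shut and the lock knob is against its inner stop with the hook over the catch; the arm is clear, nothing else was touched, and the job was handed in at about 8.5 s.

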